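# Set out the distillery bar's tasting flight

## Task

Set out the tasting flight, mildest first: stand the conical flask with the yellow stopper, then the green, then the blue, then the red, each upright in the middle of the coaster of its own colour. Keep the flasks upright, set them down rather than dropping them, and leave the two straight white jars where they stand.

Things in the scene. Friction and masses are not known exactly. Their poses are not given: they have to be found in the camera images.
- flask_yellow: Small conical flask of amber glass, closed with a yellow stopper; loose, about 0.1 to 0.21 kg. Base 64 mm across up to 12 mm high, then a cone narrowing to a round neck 26 mm across at 54 mm high; the stopper is an upright cylinder 36 mm across from 70 to 96 mm high (the flask's top) and does not come out: lift the flask by it. Origin: centre of the underside, z up.
- flask_green: Small conical flask of amber glass, closed with a green stopper; loose, about 0.1 to 0.21 kg. Base 64 mm across up to 12 mm high, then a cone narrowing to a round neck 26 mm across at 54 mm high; the stopper is an upright cylinder 36 mm across from 70 to 96 mm high (the flask's top) and does not come out: lift the flask by it. Origin: centre of the underside, z up.
- flask_blue: Small conical flask of amber glass, closed with a blue stopper; loose, about 0.1 to 0.21 kg. Base 64 mm across up to 12 mm high, then a cone narrowing to a round neck 26 mm across at 54 mm high; the stopper is an upright cylinder 36 mm across from 70 to 96 mm high (the flask's top) and does not come out: lift the flask by it. Origin: centre of the underside, z up.
- flask_red: Small conical flask of amber glass, closed with a red stopper; loose, about 0.1 to 0.21 kg. Base 64 mm across up to 12 mm high, then a cone narrowing to a round neck 26 mm across at 54 mm high; the stopper is an upright cylinder 36 mm across from 70 to 96 mm high (the flask's top) and does not come out: lift the flask by it. Origin: centre of the underside, z up.
- coaster_yellow: Round flat coaster, yellow with a cork middle (80 mm across) so that a yellow ring shows; 104 mm across, 7 mm thick, stuck to the counter. Origin: centre of the underside; its top face is 7 mm higher.
- coaster_green: Round flat coaster, green with a cork middle (80 mm across) so that a green ring shows; 104 mm across, 7 mm thick, stuck to the counter. Origin: centre of the underside; its top face is 7 mm higher.
- coaster_blue: Round flat coaster, blue with a cork middle (80 mm across) so that a blue ring shows; 104 mm across, 7 mm thick, stuck to the counter. Origin: centre of the underside; its top face is 7 mm higher.
- coaster_red: Round flat coaster, red with a cork middle (80 mm across) so that a red ring shows; 104 mm across, 7 mm thick, stuck to the counter. Origin: centre of the underside; its top face is 7 mm higher.
- jar_yellow: Straight-sided white ceramic jar with a wide yellow lid, not a flask and to be left alone; loose, 55 mm across, 72 mm high. Origin: centre of the underside.
- jar_red: Straight-sided white ceramic jar with a wide red lid, not a flask and to be left alone; loose, 55 mm across, 72 mm high. Origin: centre of the underside.
Mind the look-alikes: they are no part of the job. Leave any purple or turquoise look-alike of the coaster_green alone.

How it is judged:
By the outcome, as a careful person would: the job done as asked, in the order asked, and still so for the second after the job is handed in, with the robot touching nothing.
It also fails if it takes over 112 s, if anything falls off the work surface, if the arm or the gripper's body presses on something with over 40 N, if the wrist force passes 120 N, or if a joint passes its speed limit or range.

## Robot

A 6-joint arm with a two-finger parallel gripper is mounted at the origin on the work surface. World frame = base frame: x ahead of the robot, y to its left, z up, the work surface at z = 0. Lengths are in m, angles in rad, forces in N, time in s.
With the tool pointing down it reaches from about 0.4 to 0.925 m from the base axis. Payload 3.4 kg.
Tool frame: the origin (TCP) lies at the very end of the fingers, on their centre line; the grasp point (between the pads) lies 19 mm behind it; z points along the fingers, y is the direction in which the jaws open and shut (so a half turn about z gives the same grasp; the last joint's range is limited). The gripper opens to 85 mm and grips with 20 to 120 N. Pads are 22 mm wide; open, the fingers measure 114 mm over their backs; the gripper's body (76 mm by 85 mm) begins 54 mm behind the grasp point. The pads swing forward as they close: fully open they stand 13 mm farther back than shut.
Start: joints at [-1.23, 0.307, 1.506, -0, 1.328, -0.073], TCP at [0.232, -0.526, 0.231] pointing down, gripper open.
Joint ranges: [-3.12, 3.12], [-1.05, 2.28], [0.14, 2.33], [-1.42, 4.57], [0.1, 2.73], [-2.68, 2.68]. Speed limits (rad/s): [2.57, 2.57, 3.14, 3.14, 3.14, 3.14].

## Interface

Orientations are given as a unit quaternion [x, y, z, w].
In Python, from bench import arm gives the robot as it stands.
- The arm moves only by the tool jog_arm, never from a script. Its argument "moves" is a list of rows, each a list of 3 entries, a list of its own where there are three numbers: the shift along the tool's x, y, z in cm, then the turn, a rotation vector about the tool's x, y, z in degrees, then the opening in per cent of the stroke, from 0 (shut) to 100 (fully open). A call has 1 to 20 rows; each row shifts and turns the commanded pose from where the row before left it, along the tool's axes as they then stand; what a row does not reach is not made up. A row lasts 1/12 s, in which the tool goes at most 41.7 mm and 7.16 degrees, less where a joint would pass 70% of its speed; a pose out of reach is approached as far as the arm can. A call with a gripper value outside its range is refused whole. The fingers move at their own pace and stop on an object; "grip_force" is the grip in N (left out, the last holds). Time passes only in rows, so rows that do not move let the fingers close. It gives the time, the measured TCP pose, the force and the opening at its end, in the units of the state.
- arm.observe(): the state, without advancing time (a new reading comes with each control period).
- arm.read_camera(name): name is "scene" or "top"; returns (picture, depth): 420x560x3 uint8, red, green, blue; 420x560 float32, m along the optical axis (not along the pixel's ray), 0 where there is no reading.
- arm.camera_model(name): a dict with "intrinsics" (3x3 intrinsics, pixels), "rvec" (rotation vector, rad) and "tvec" (3), from world to camera coordinates, as OpenCV has them. Camera axes: x right, y down, z forward; pixel columns grow to the right and rows downward; lengths in m; the calibration is good to about 2 mm. A picture is of the moment at which its call begins. camera_model takes no time and is no camera call.
- arm.close_job(): hands the job in, once; it reports no verdict.
The state is a dict: "t": time; "joint_pos": joint angles; "qd": joint speeds; "joint_efforts": joint torques, N m; "tool_pos": TCP position; "tcp_rot": TCP orientation; "contact_force": force on the tool from outside, world axes, zero at the start; "wrist_torque": the same for the moment, N m; "width": finger opening in m.
Only numpy, scipy, OpenCV 4.12 (cv2) and the standard library are available. Lean on these libraries where they do the work, as an engineer would, in place of code of your own. Each camera call takes 0.05 s, during which the arm holds its last target. There are 200 camera calls.

## Working session

There is one attempt and no reset: what is moved stays moved. The work goes in short steps, Python scripts to look and compute and a tool call to move; the robot and the scene stay as the last step left them, time stands still between calls to the robot, and variables do not carry over. Pictures are saved under pics/ and viewed, about 12 in all and at most 16, crops included, and the job is handed in when it is done.

Besides the shell and the picture viewer there is one more tool, called after "Emit:" in YAML: its name, and indented under it one key for each argument. jog_arm: Moves the arm, as the interface text tells. Its arguments: {"type":"object","properties":{"moves":{"type":"array","items":{"type":"array"}},"grip_force":{"type":"number"}},"required":["moves"]}

```bash
mkdir -p pics; ls; python3 - <<'E'
from bench import arm
import cv2
for n in("top","scene"):
    im,d=arm.read_camera(n); cv2.imwrite(f"pics/{n}0.png",im[:,:,::-1]); print(n,arm.camera_model(n))
print(arm.observe())
E
```

```text
pics
top {'intrinsics': array([[460.5285681 ,   0.        , 280.28217516],
       [  0.        , 460.5285681 , 204.18777875],
       [  0.        ,   0.        ,   1.        ]]), 'rvec': array([ 2.15295034, -2.20042653,  0.14827114]), 'tvec': array([0.04888251, 0.5164923 , 1.08960757])}
scene {'intrinsics': array([[456.52399184,   0.        , 274.40624844],
       [  0.        , 456.52399184, 207.40547013],
       [  0.        ,   0.        ,   1.        ]]), 'rvec': array([ 1.18166141,  2.28870494, -1.03014831]), 'tvec': array([ 0.28255395, -0.29963672,  1.57894026])}
{'t': 0.1, 'joint_pos': array([-1.22953976e+00,  3.07518676e-01,  1.50755589e+00, -4.09386065e-05,
        1.32841284e+00, -7.35139861e-02]), 'qd': array([-0.00126883, -0.00251356, -0.00030419, -0.00104299,  0.00075446,
        0.00013747]), 'joint_efforts': array([ 7.30773104e-05, -4.58530605e+01, -2.52608603e+01, -1.07474075e-04,
        5.62901943e-03, -1.21366831e-06]), 'tool_pos': array([ 0.23145583, -0.52566075,  0.23045647]), 'tcp_rot': array([ 9.78571181e-01,  2.05906644e-01, -1.46136599e-04, -9.36248536e-04]), 'contact_force': array([ 0.23595771, -0.23732977,  0.91511033]), 'wrist_torque': array([-0.08388807, -0.01703232,  0.06969937]), 'width': 0.08514428721015624}
```

View pics/top0.png

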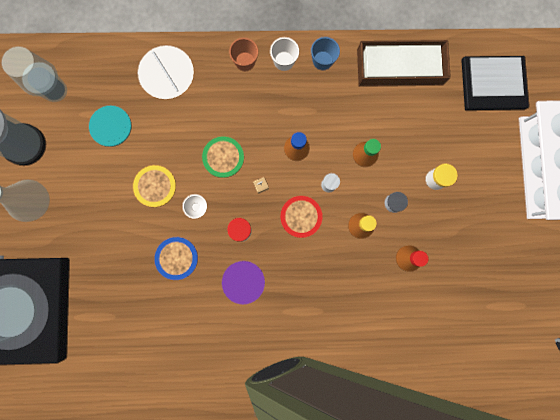

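View pics/scene0.png

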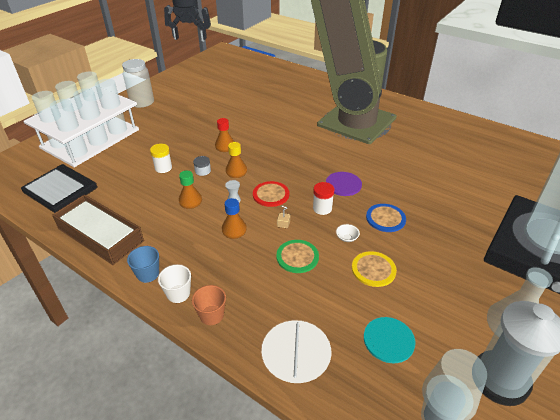

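The top view shows the stoppers at blue (299,139), green (372,147), yellow (369,223) and red (420,258). The coasters (cork middles) are yellow (154,186), green (223,157), blue (176,258) and red (301,216). The decoys are the plain turquoise (110,126) and purple (243,282) discs, which have no cork. The jars are yellow-lidded (441,176) and red-lidded (239,230), both white-bodied in the scene view. Next I'll measure and confirm with a crop.

```bash
cat > h.py <<'E'
import numpy as np, cv2
from bench import arm
def ray(n,u,v,z):
    m=arm.camera_model(n);R=cv2.Rodrigues(m["rvec"])[0];c=-R.T@m["tvec"]
    d=R.T@np.linalg.inv(m["intrinsics"])@[u,v,1]
    return c+d*(z-c[2])/d[2]
HUE=dict(yellow=(23,33),green=(50,80),blue=(105,125),red=(-5,5))
def mask(im,col):
    h,s,v=[a.astype(int) for a in cv2.split(cv2.cvtColor(im,cv2.COLOR_RGB2HSV))]
    h=np.where(h>170,h-180,h);a,b=HUE[col]
    return ((h>=a)&(h<=b)&(s>150)&(v>90)).astype(np.uint8)
def world(n,u,v,d):
    m=arm.camera_model(n);R=cv2.Rodrigues(m["rvec"])[0]
    return R.T@(d*(np.linalg.inv(m["intrinsics"])@[u,v,1])-m["tvec"])
def blobs(n,im,d):
    m=arm.camera_model(n);R=cv2.Rodrigues(m["rvec"])[0]
    vv,uu=np.mgrid[:420,:560];P=np.stack([uu,vv,np.ones_like(uu)],-1)@np.linalg.inv(m["intrinsics"]).T*d[...,None]
    W=(P-m["tvec"])@R
    for c in HUE:
        k,l,st,ce=cv2.connectedComponentsWithStats(mask(im,c))
        for i in range(1,k):
            if st[i,4]<40: continue
            w=W[(l==i)&(d>0)];zt=np.percentile(w[:,2],90);t=w[w[:,2]>zt-.006]
            (x,y),r=cv2.minEnclosingCircle(t[:,:2].astype(np.float32)*1000)
            lo,hi=np.percentile(t[:,:2],[1,99],axis=0)
            print(c,st[i].tolist(),"ztop %.3f"%zt,"circ",round(x),round(y),round(r),"mid",((lo+hi)/2).round(4),"size",(hi-lo).round(3))
E
python3 - <<'E'
from h import *
for n in("top","scene"):
    im,d=arm.read_camera(n);print(n);blobs(n,im,d)
    if n=="top": cv2.imwrite("pics/crop.png",cv2.resize(im[110:310,120:470],None,fx=2.2,fy=2.2,interpolation=2)[:,:,::-1])
E
```

```text
top
yellow [433, 164, 24, 22, 405] ztop 0.074 circ 575 -354 27 mid [ 0.575  -0.3534] size [0.05 0.05]
yellow [133, 166, 42, 41, 515] ztop 0.010 circ 572 348 52 mid [0.5716 0.348 ] size [0.099 0.099]
yellow [360, 216, 16, 15, 188] ztop 0.098 circ 462 -160 17 mid [ 0.4627 -0.1595] size [0.032 0.032]
green [203, 137, 40, 40, 406] ztop 0.010 circ 642 178 51 mid [0.6432 0.1783] size [0.097 0.097]
green [364, 139, 16, 15, 182] ztop 0.098 circ 641 -179 17 mid [ 0.6409 -0.178 ] size [0.032 0.031]
blue [291, 133, 15, 15, 180] ztop 0.098 circ 659 -6 17 mid [ 0.6597 -0.0063] size [0.031 0.03 ]
blue [155, 237, 42, 42, 478] ztop 0.010 circ 394 294 51 mid [0.3938 0.2942] size [0.097 0.099]
red [280, 196, 43, 42, 542] ztop 0.010 circ 489 -14 52 mid [ 0.4893 -0.0135] size [0.099 0.099]
red [227, 218, 24, 23, 429] ztop 0.074 circ 456 136 27 mid [0.457  0.1357] size [0.051 0.051]
red [410, 251, 19, 16, 235] ztop 0.098 circ 380 -274 18 mid [ 0.3797 -0.2741] size [0.034 0.032]
scene
yellow [228, 142, 13, 14, 146] ztop 0.095 circ 461 -158 19 mid [ 0.4617 -0.1576] size [0.035 0.034]
yellow [150, 144, 19, 
[... 238 characters left out ...]
 0.6416 -0.176 ] size [0.033 0.035]
green [277, 240, 42, 33, 416] ztop 0.007 circ 641 180 54 mid [0.6419 0.1805] size [0.1 0.1]
blue [243, 46, 32, 10, 60] ztop -0.444 circ -1122 -1297 128 mid [-1.1176 -1.2971] size [0.03  0.254]
blue [225, 199, 14, 16, 198] ztop 0.095 circ 661 -6 20 mid [ 0.6613 -0.0043] size [0.033 0.034]
blue [367, 204, 39, 28, 345] ztop 0.007 circ 393 296 54 mid [0.3928 0.2969] size [0.1 0.1]
red [217, 118, 12, 13, 132] ztop 0.095 circ 379 -273 20 mid [ 0.379  -0.2724] size [0.037 0.034]
red [253, 181, 36, 26, 330] ztop 0.007 circ 486 -11 55 mid [ 0.4886 -0.0117] size [0.102 0.101]
red [314, 182, 20, 17, 283] ztop 0.072 circ 455 139 29 mid [0.456 0.139] size [0.052 0.052]
```

View pics/crop.png

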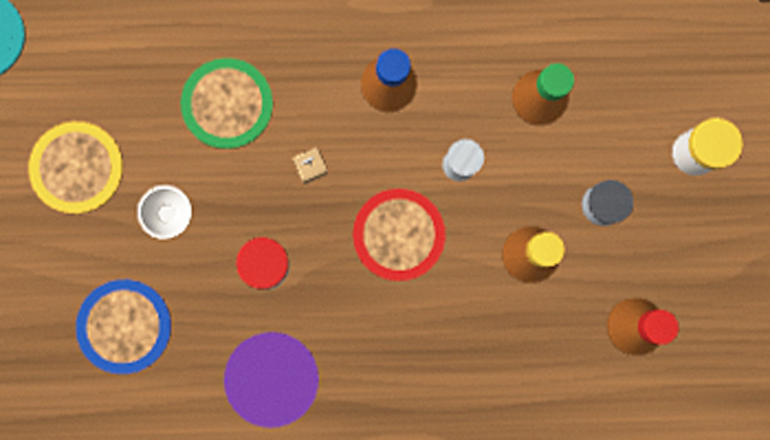

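The crop confirms it: four amber flasks, with stoppers at crop pixels yellow (546,250), green (556,81), blue (394,66) and red (660,327). The four ringed cork coasters are at yellow (75,167), green (227,103), blue (123,327) and red (399,235). The plain purple (271,379) and turquoise discs and both white jars stay untouched. Moving: align the tool with the world axes, then go above the yellow flask.

Emit:
jog_arm:
  moves:
    - [[0,0,0],[0,0,5.94],100]
    - [[0,0,0],[0,0,5.94],100]
    - [[0,0,0],[0,0,5.94],100]
    - [[0,0,0],[0,0,5.94],100]
    - [[1.54,-2.45,0.2],[0,0,0],100]
    - [[1.54,-2.45,0.2],[0,0,0],100]
    - [[1.54,-2.45,0.2],[0,0,0],100]
    - [[1.54,-2.45,0.2],[0,0,0],100]
    - [[1.54,-2.45,0.2],[0,0,0],100]
    - [[1.54,-2.45,0.2],[0,0,0],100]
    - [[1.54,-2.45,0.2],[0,0,0],100]
    - [[1.54,-2.45,0.2],[0,0,0],100]
    - [[1.54,-2.45,0.2],[0,0,0],100]
    - [[1.54,-2.45,0.2],[0,0,0],100]
    - [[1.54,-2.45,0.2],[0,0,0],100]
    - [[1.54,-2.45,0.2],[0,0,0],100]
    - [[1.54,-2.45,0.2],[0,0,0],100]
    - [[1.54,-2.45,0.2],[0,0,0],100]
    - [[1.54,-2.45,0.2],[0,0,0],100]
    - [[0,0,0],[0,0,0],100]

```text
t: 1.87
tool_pos: [0.4647, -0.1548, 0.2009]
tcp_rot: [1.0, 0.002, 0.001, -0.001]
contact_force: [0.1, 0.8, -0.2]
width: 0.0853
```

Emit:
jog_arm:
  moves:
    - [[0,0,2],[0,0,0],100]
    - [[0,0,2],[0,0,0],100]
    - [[0,0,2],[0,0,0],100]
    - [[0,0,2],[0,0,0],100]
    - [[0,0,0],[0,0,0],100]
    - [[0,0,0],[0,0,0],100]
    - [[0,0,0],[0,0,0],100]

```text
t: 2.45
tool_pos: [0.4631, -0.1592, 0.122]
tcp_rot: [1.0, -0.0, 0.0, 0.0]
contact_force: [0.0, 0.0, -0.1]
width: 0.0856
```

Emit:
jog_arm:
  moves:
    - [[-0.1,0,1.5],[0,0,0],100]
    - [[0,0,1.5],[0,0,0],100]
    - [[0,0,1.5],[0,0,0],100]
    - [[0,0,1.3],[0,0,0],100]
    - [[0,0,0],[0,0,0],100]
    - [[0,0,0],[0,0,0],60]
    - [[0,0,0],[0,0,0],50]
    - [[0,0,0],[0,0,0],40]
    - [[0,0,0],[0,0,0],20]
    - [[0,0,0],[0,0,0],20]
    - [[0,0,0],[0,0,0],20]
    - [[0,0,0],[0,0,0],20]
    - [[0,0,0],[0,0,0],20]
    - [[0,0,0],[0,0,0],20]
  grip_force: 50

```text
t: 3.62
tool_pos: [0.4626, -0.1592, 0.0645]
tcp_rot: [1.0, 0.0, 0.001, 0.001]
contact_force: [-0.7, 0.7, 5.7]
width: 0.0347
```

Emit:
jog_arm:
  moves:
    - [[0,0,-1],[0,0,0],20]
    - [[0,0,-2],[0,0,0],20]
    - [[0,0,-2.5],[0,0,0],20]
    - [[0,0,-2.5],[0,0,0],20]
    - [[0,0,-2.5],[0,0,0],20]
    - [[0,0,-2],[0,0,0],20]
    - [[0,0,0],[0,0,0],20]
    - [[0,0,0],[0,0,0],20]

```text
t: 4.28
tool_pos: [0.4622, -0.1589, 0.1892]
tcp_rot: [1.0, 0.0, 0.001, 0.001]
contact_force: [-0.9, -0.2, -2.1]
width: 0.0348
```

```bash
python3 - <<'E'
from h import *
im,d=arm.read_camera("scene");cv2.imwrite("pics/held.png",cv2.resize(im[60:260,130:380],None,fx=3,fy=3)[:,:,::-1])
print(arm.observe()["contact_force"],arm.observe()["tool_pos"])
E
```

```text
[-0.38703414 -0.76394137 -1.20879929] [ 0.46121259 -0.15847011  0.18796868]
```

View pics/held.png

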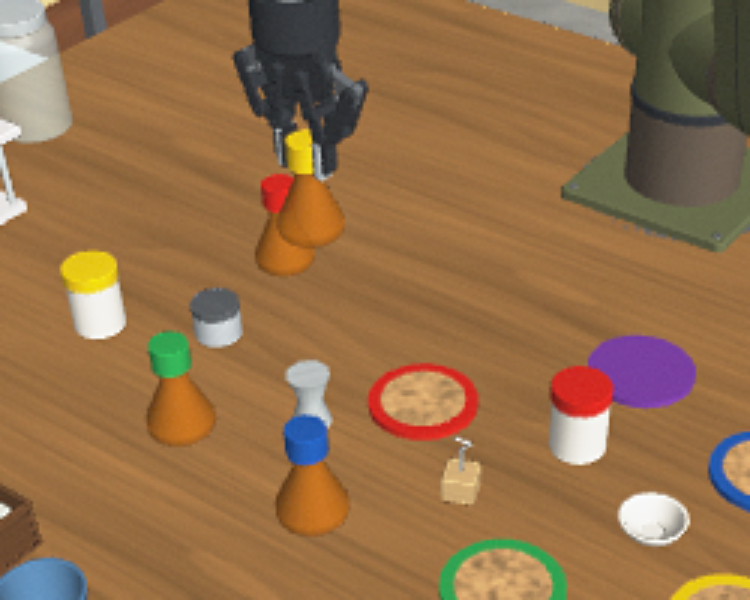

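The yellow flask (crop ~(305,190)) hangs upright in the jaws and nothing else has moved. Carrying it to the yellow coaster.

Emit:
jog_arm:
  moves:
    - [[0.3,-1.5,0],[0,0,0],20]
    - [[0.6,-2.8,0],[0,0,0],20]
    - [[0.65,-3.0,0],[0,0,0],20]
    - [[0.65,-3.0,0],[0,0,0],20]
    - [[0.65,-3.0,0],[0,0,0],20]
    - [[0.65,-3.0,0],[0,0,0],20]
    - [[0.65,-3.0,0],[0,0,0],20]
    - [[0.65,-3.0,0],[0,0,0],20]
    - [[0.65,-3.0,0],[0,0,0],20]
    - [[0.65,-3.0,0],[0,0,0],20]
    - [[0.65,-3.0,0],[0,0,0],20]
    - [[0.65,-3.0,0],[0,0,0],20]
    - [[0.65,-3.0,0],[0,0,0],20]
    - [[0.65,-3.0,0],[0,0,0],20]
    - [[0.65,-3.0,0],[0,0,0],20]
    - [[0.65,-3.0,0],[0,0,0],20]
    - [[0.6,-2.8,0],[0,0,0],20]
    - [[0.3,-1.6,0],[0,0,0],20]

```text
t: 5.83
tool_pos: [0.5699, 0.3511, 0.1852]
tcp_rot: [1.0, 0.001, -0.002, 0.0]
contact_force: [-0.2, -1.3, -1.4]
width: 0.0346
```

Emit:
jog_arm:
  moves:
    - [[0,0,2],[0,0,0],20]
    - [[0,0,2],[0,0,0],20]
    - [[0,0,2],[0,0,0],20]
    - [[0,0,2],[0,0,0],20]
    - [[0,0,1],[0,0,0],20]
    - [[0,0,0],[0,0,0],20]
    - [[0,0,0],[0,0,0],20]
    - [[0,0,0],[0,0,0],20]
    - [[0,0,0],[0,0,0],20]

```text
t: 6.58
tool_pos: [0.5716, 0.3487, 0.0996]
tcp_rot: [1.0, -0.0, 0.001, -0.001]
contact_force: [0.4, -0.5, -0.6]
width: 0.0347
```

Emit:
jog_arm:
  moves:
    - [[0,0,0.8],[0,0,0],20]
    - [[0,0,0.7],[0,0,0],20]
    - [[0,0,0.5],[0,0,0],20]
    - [[0,0,0.3],[0,0,0],20]
    - [[0,0,0.2],[0,0,0],20]
    - [[0,0,0.1],[0,0,0],20]
    - [[0,0,0],[0,0,0],20]
    - [[0,0,0],[0,0,0],20]
    - [[0,0,0],[0,0,0],20]

```text
t: 7.33
tool_pos: [0.5708, 0.3484, 0.0726]
tcp_rot: [1.0, 0.0, 0.0, -0.0]
contact_force: [0.4, 0.2, -1.3]
width: 0.0347
```

Emit:
jog_arm:
  moves:
    - [[0,0,0.1],[0,0,0],20]
    - [[0,0,0.1],[0,0,0],20]
    - [[0,0,0],[0,0,0],20]
    - [[0,0,0],[0,0,0],20]

```text
t: 7.67
tool_pos: [0.5712, 0.3484, 0.0715]
tcp_rot: [1.0, 0.0, 0.001, -0.0]
contact_force: [-1.5, -0.7, 5.6]
width: 0.0345
```

Emit:
jog_arm:
  moves:
    - [[0,0,0],[0,0,0],45]
    - [[0,0,0],[0,0,0],60]
    - [[0,0,0],[0,0,0],80]
    - [[0,0,0],[0,0,0],100]
    - [[0,0,0],[0,0,0],100]
    - [[0,0,0],[0,0,0],100]
    - [[0,0,0],[0,0,0],100]
    - [[0,0,-1],[0,0,0],100]
    - [[0,0,-2],[0,0,0],100]
    - [[0,0,-3],[0,0,0],100]
    - [[0,0,-3],[0,0,0],100]
    - [[0,0,-3],[0,0,0],100]

```text
t: 8.67
tool_pos: [0.5704, 0.3481, 0.1921]
tcp_rot: [1.0, 0.0, -0.0, 0.0]
contact_force: [0.1, 0.2, -0.5]
width: 0.0855
```

Emit:
jog_arm:
  moves:
    - [[0.3,1.75,0],[0,0,0],100]
    - [[0.4,2.8,0],[0,0,0],100]
    - [[0.4,3.1,0],[0,0,0],100]
    - [[0.4,3.1,0],[0,0,0],100]
    - [[0.4,3.1,0],[0,0,0],100]
    - [[0.4,3.1,0],[0,0,0],100]
    - [[0.4,3.1,0],[0,0,0],100]
    - [[0.4,3.1,0],[0,0,0],100]
    - [[0.4,3.1,0],[0,0,0],100]
    - [[0.4,3.1,0],[0,0,0],100]
    - [[0.4,3.1,0],[0,0,0],100]
    - [[0.4,3.1,0],[0,0,0],100]
    - [[0.4,3.1,0],[0,0,0],100]
    - [[0.4,3.1,0],[0,0,0],100]
    - [[0.4,3.1,0],[0,0,0],100]
    - [[0.4,3.1,0],[0,0,0],100]
    - [[0.4,2.8,0],[0,0,0],100]
    - [[0.3,1.75,0],[0,0,0],100]

```text
t: 10.17
tool_pos: [0.641, -0.18, 0.1912]
tcp_rot: [1.0, -0.001, 0.001, 0.001]
contact_force: [0.2, 0.1, -0.0]
width: 0.0858
```

Emit:
jog_arm:
  moves:
    - [[0,0,2],[0,0,0],100]
    - [[0,0,2],[0,0,0],100]
    - [[0,0,2],[0,0,0],100]
    - [[0,0,1],[0,0,0],100]
    - [[0,0,0],[0,0,0],100]
    - [[0,0,0],[0,0,0],100]
    - [[0,0,0],[0,0,0],100]
    - [[0,0,0],[0,0,0],100]

```text
t: 10.83
tool_pos: [0.6419, -0.1768, 0.122]
tcp_rot: [1.0, 0.0, 0.001, 0.0]
contact_force: [0.3, 0.5, -0.2]
width: 0.0851
```

```bash
python3 - <<'E'
from h import *
im,d=arm.read_camera("scene");cv2.imwrite("pics/y1.png",im[:,:,::-1]);blobs("scene",im,d)
im,d=arm.read_camera("top");print();blobs("top",im,d)
E
```

```text
yellow [150, 144, 17, 14, 179] ztop 0.072 circ 577 -354 29 mid [ 0.5773 -0.3527] size [0.047 0.053]
yellow [370, 234, 18, 18, 256] ztop 0.103 circ 571 350 18 mid [0.5711 0.3496] size [0.035 0.033]
yellow [352, 252, 45, 35, 459] ztop 0.007 circ 571 350 54 mid [0.5718 0.35  ] size [0.101 0.1  ]
green [180, 171, 13, 15, 166] ztop 0.096 circ 641 -177 18 mid [ 0.6421 -0.1762] size [0.032 0.032]
green [277, 240, 42, 33, 415] ztop 0.007 circ 642 179 53 mid [0.6417 0.1805] size [0.1 0.1]
blue [243, 46, 32, 10, 61] ztop -0.445 circ -1123 -1294 130 mid [-1.116  -1.2941] size [0.041 0.257]
blue [225, 198, 14, 17, 199] ztop 0.096 circ 659 -5 19 mid [ 0.6609 -0.0041] size [0.032 0.033]
blue [367, 204, 39, 28, 342] ztop 0.007 circ 392 296 54 mid [0.3935 0.2965] size [0.102 0.099]
red [217, 118, 12, 13, 133] ztop 0.096 circ 377 -273 20 mid [ 0.3795 -0.272 ] size [0.033 0.036]
red [253, 181, 36, 26, 332] ztop 0.007 circ 487 -11 54 mid [ 0.4867 -0.0111] size [0.102 0.101]
red [314, 182, 20, 17, 283] ztop 0.072 circ 455 137 29 mid [0.4558 0.1381] size [0.052 0.051]

yellow [133, 165, 42, 42, 690] ztop 0.103 circ 571 346 18 mid [0.5708 0.3463] size [0.032 0.032]
green [203, 137, 40, 40, 400] ztop 0.009 circ 642 178 51 mid [0.6425 0.1784] size [0.098 0.097]
green [364, 142, 9, 13, 78] ztop 0.099 circ 639 -159 23 mid [ 0.6378 -0.1611] size [0.025 0.032]
blue [291, 133, 15, 15, 181] ztop 0.098 circ 660 -7 17 mid [ 0.6599 -0.0062] size [0.031 0.03 ]
blue [155, 237, 42, 42, 477] ztop 0.009 circ 393 294 51 mid [0.3938 0.2943] size [0.097 0.099]
red [280, 196, 43, 41, 511] ztop 0.009 circ 489 -13 52 mid [ 0.4906 -0.0135] size [0.097 0.099]
red [227, 218, 24, 23, 428] ztop 0.074 circ 456 136 27 mid [0.457  0.1356] size [0.051 0.051]
```

View pics/y1.png

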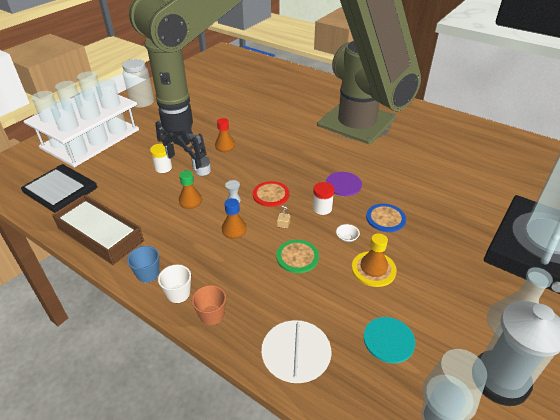

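Yellow stands upright and centred on its coaster, with the stopper at (379,241) and ring at (374,269). The open fingers straddle the green stopper (187,178). Grasp green and lift.

Emit:
jog_arm:
  moves:
    - [[0,0,1.5],[0,0,0],100]
    - [[0,0,1.5],[0,0,0],100]
    - [[0,0,1.5],[0,0,0],100]
    - [[0,0,1.3],[0,0,0],100]
    - [[0,0,0],[0,0,0],100]
    - [[0,0,0],[0,0,0],60]
    - [[0,0,0],[0,0,0],50]
    - [[0,0,0],[0,0,0],40]
    - [[0,0,0],[0,0,0],20]
    - [[0,0,0],[0,0,0],20]
    - [[0,0,0],[0,0,0],20]
    - [[0,0,0],[0,0,0],20]
    - [[0,0,0],[0,0,0],20]
    - [[0,0,0],[0,0,0],20]
  grip_force: 50

```text
t: 12.1
tool_pos: [0.6416, -0.1772, 0.0637]
tcp_rot: [1.0, 0.0, 0.001, 0.0]
contact_force: [-0.2, -1.3, 6.0]
width: 0.0351
```

Emit:
jog_arm:
  moves:
    - [[0,0,-1],[0,0,0],20]
    - [[0,0,-2],[0,0,0],20]
    - [[0,0,-2.5],[0,0,0],20]
    - [[0,0,-2.5],[0,0,0],20]
    - [[0,0,-2.5],[0,0,0],20]
    - [[0,0,-2],[0,0,0],20]
    - [[0,0,0],[0,0,0],20]
    - [[0,0,0],[0,0,0],20]
    - [[0,0,0],[0,0,0],20]

```text
t: 12.85
tool_pos: [0.6395, -0.1762, 0.1858]
tcp_rot: [1.0, 0.0, -0.001, -0.001]
contact_force: [-1.2, 0.7, -2.7]
width: 0.0346
```

Emit:
jog_arm:
  moves:
    - [[0,-1.5,-1],[0,0,0],20]
    - [[0,-2.8,-1],[0,0,0],20]
    - [[0,-3.0,0],[0,0,0],20]
    - [[0,-3.0,0],[0,0,0],20]
    - [[0,-3.0,0],[0,0,0],20]
    - [[0,-3.0,0],[0,0,0],20]
    - [[0,-3.0,0],[0,0,0],20]
    - [[0,-3.0,0],[0,0,0],20]
    - [[0,-3.0,0],[0,0,0],20]
    - [[0,-3.0,0],[0,0,0],20]
    - [[0,-3.0,0],[0,0,0],20]
    - [[0,-2.8,0],[0,0,0],20]
    - [[0,-1.55,0],[0,0,0],20]
    - [[0,0,0],[0,0,0],20]

```text
t: 14.02
tool_pos: [0.6393, 0.184, 0.2058]
tcp_rot: [1.0, 0.002, -0.001, -0.001]
contact_force: [0.5, -0.1, -2.5]
width: 0.0349
```

Emit:
jog_arm:
  moves:
    - [[0,0,2],[0,0,0],20]
    - [[0,0,2],[0,0,0],20]
    - [[0,0,2],[0,0,0],20]
    - [[0,0,2],[0,0,0],20]
    - [[0,0,2],[0,0,0],20]
    - [[0,0,1],[0,0,0],20]
    - [[0,0,0],[0,0,0],20]
    - [[0,0,0],[0,0,0],20]
    - [[0,0,0],[0,0,0],20]
    - [[0,0,0],[0,0,0],20]

```text
t: 14.85
tool_pos: [0.6419, 0.1799, 0.0989]
tcp_rot: [1.0, -0.0, 0.001, -0.0]
contact_force: [-0.4, 1.1, -1.7]
width: 0.035
```

Emit:
jog_arm:
  moves:
    - [[0,0,0.8],[0,0,0],20]
    - [[0,0,0.7],[0,0,0],20]
    - [[0,0,0.5],[0,0,0],20]
    - [[0,0,0.3],[0,0,0],20]
    - [[0,0,0.2],[0,0,0],20]
    - [[0,0,0.1],[0,0,0],20]
    - [[0,0,0.1],[0,0,0],20]
    - [[0,0,0.1],[0,0,0],20]
    - [[0,0,0],[0,0,0],20]
    - [[0,0,0],[0,0,0],20]

```text
t: 15.68
tool_pos: [0.6407, 0.1797, 0.0707]
tcp_rot: [1.0, 0.0, 0.0, 0.0]
contact_force: [-2.2, -1.5, 4.6]
width: 0.0347
```

Emit:
jog_arm:
  moves:
    - [[0,0,0],[0,0,0],45]
    - [[0,0,0],[0,0,0],60]
    - [[0,0,0],[0,0,0],80]
    - [[0,0,0],[0,0,0],100]
    - [[0,0,0],[0,0,0],100]
    - [[0,0,0],[0,0,0],100]
    - [[0,0,0],[0,0,0],100]
    - [[0,0,-1],[0,0,0],100]
    - [[0,0,-2],[0,0,0],100]
    - [[0,0,-3],[0,0,0],100]
    - [[0,0,-3],[0,0,0],100]
    - [[0,0,-3],[0,0,0],100]

```text
t: 16.68
tool_pos: [0.6404, 0.1797, 0.191]
tcp_rot: [1.0, 0.0, -0.0, 0.0]
contact_force: [1.0, -0.5, 0.2]
width: 0.0856
```

Emit:
jog_arm:
  moves:
    - [[0.2,1.5,0],[0,0,0],100]
    - [[0.3,2.5,0],[0,0,0],100]
    - [[0.3,3.0,0],[0,0,0],100]
    - [[0.3,3.0,0],[0,0,0],100]
    - [[0.3,3.0,0],[0,0,0],100]
    - [[0.3,3.0,0],[0,0,0],100]
    - [[0.2,2.5,0],[0,0,0],100]
    - [[0,0,1],[0,0,0],100]
    - [[0,0,2],[0,0,0],100]
    - [[0,0,2],[0,0,0],100]
    - [[0,0,2],[0,0,0],100]
    - [[0,0,0],[0,0,0],100]
    - [[0,0,0],[0,0,0],100]
    - [[0,0,0],[0,0,0],100]

```text
t: 17.85
tool_pos: [0.6603, -0.005, 0.1202]
tcp_rot: [1.0, 0.0, 0.001, -0.0]
contact_force: [0.4, 1.0, -0.1]
width: 0.0853
```

```bash
python3 - <<'E'
from h import *
im,d=arm.read_camera("scene");cv2.imwrite("pics/g1.png",im[:,:,::-1]);blobs("scene",im,d)
E
```

```text
yellow [150, 144, 19, 14, 215] ztop 0.072 circ 573 -353 29 mid [ 0.5748 -0.3504] size [0.049 0.051]
yellow [370, 234, 18, 18, 257] ztop 0.103 circ 570 349 19 mid [0.5704 0.349 ] size [0.033 0.032]
yellow [352, 252, 45, 35, 457] ztop 0.008 circ 572 349 54 mid [0.5725 0.3506] size [0.099 0.1  ]
green [291, 222, 15, 17, 218] ztop 0.103 circ 641 181 18 mid [0.6406 0.1805] size [0.033 0.033]
green [277, 241, 42, 32, 370] ztop 0.008 circ 642 180 53 mid [0.6421 0.1807] size [0.1   0.101]
blue [225, 198, 14, 17, 199] ztop 0.095 circ 659 -4 18 mid [ 0.6609 -0.0036] size [0.031 0.033]
blue [367, 204, 39, 28, 344] ztop 0.007 circ 392 296 53 mid [0.3925 0.2967] size [0.102 0.1  ]
red [253, 181, 36, 26, 328] ztop 0.007 circ 487 -11 54 mid [ 0.487  -0.0108] size [0.103 0.102]
red [314, 182, 20, 17, 283] ztop 0.072 circ 456 138 29 mid [0.4564 0.1385] size [0.051 0.052]
```

View pics/g1.png

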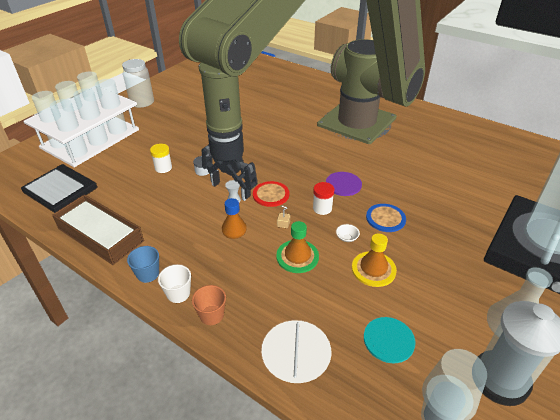

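Green stands centred on its coaster at (298,245). The open fingers straddle the blue stopper (232,207). Grasp, lift and carry to the blue coaster.

Emit:
jog_arm:
  moves:
    - [[0,0,1.5],[0,0,0],100]
    - [[0,0,1.5],[0,0,0],100]
    - [[0,0,1.5],[0,0,0],100]
    - [[0,0,1.2],[0,0,0],100]
    - [[0,0,0],[0,0,0],100]
    - [[0,0,0],[0,0,0],60]
    - [[0,0,0],[0,0,0],50]
    - [[0,0,0],[0,0,0],40]
    - [[0,0,0],[0,0,0],20]
    - [[0,0,0],[0,0,0],20]
    - [[0,0,0],[0,0,0],20]
    - [[0,0,0],[0,0,0],20]
    - [[0,0,0],[0,0,0],20]
    - [[0,0,0],[0,0,0],20]
  grip_force: 50

```text
t: 19.07
tool_pos: [0.6605, -0.0054, 0.0635]
tcp_rot: [1.0, 0.0, 0.001, 0.0]
contact_force: [0.1, -0.7, 6.4]
width: 0.0347
```

Emit:
jog_arm:
  moves:
    - [[0,0,-1],[0,0,0],20]
    - [[0,0,-2],[0,0,0],20]
    - [[0,0,-2.5],[0,0,0],20]
    - [[0,0,-2.5],[0,0,0],20]
    - [[0,0,-2.5],[0,0,0],20]
    - [[0,0,-2],[0,0,0],20]
    - [[0,0,-1.5],[0,0,0],20]
    - [[0,0,0],[0,0,0],20]
    - [[0,0,0],[0,0,0],20]

```text
t: 19.82
tool_pos: [0.6598, -0.0051, 0.203]
tcp_rot: [1.0, 0.0, 0.001, -0.0]
contact_force: [-0.4, -0.3, -2.0]
width: 0.0345
```

Emit:
jog_arm:
  moves:
    - [[-1.2,-1.35,0],[0,0,0],20]
    - [[-1.8,-2,0],[0,0,0],20]
    - [[-2,-2.25,0],[0,0,0],20]
    - [[-2,-2.25,0],[0,0,0],20]
    - [[-2,-2.25,0],[0,0,0],20]
    - [[-2,-2.25,0],[0,0,0],20]
    - [[-2,-2.25,0],[0,0,0],20]
    - [[-2,-2.25,0],[0,0,0],20]
    - [[-2,-2.25,0],[0,0,0],20]
    - [[-2,-2.25,0],[0,0,0],20]
    - [[-2,-2.25,0],[0,0,0],20]
    - [[-2,-2.25,0],[0,0,0],20]
    - [[-1.8,-2,0],[0,0,0],20]
    - [[-1.2,-1.35,0],[0,0,0],20]
    - [[-0.75,-0.85,0],[0,0,0],20]
    - [[0,0,0],[0,0,0],20]
    - [[0,0,0],[0,0,0],20]
    - [[0,0,0],[0,0,0],20]

```text
t: 21.32
tool_pos: [0.3925, 0.2946, 0.2017]
tcp_rot: [1.0, 0.0, -0.0, 0.001]
contact_force: [0.2, -0.5, -1.5]
width: 0.0349
```

Emit:
jog_arm:
  moves:
    - [[0,-0.1,1],[0,0,0],20]
    - [[0,0,2],[0,0,0],20]
    - [[0,0,2],[0,0,0],20]
    - [[0,0,2],[0,0,0],20]
    - [[0,0,2],[0,0,0],20]
    - [[0,0,1.3],[0,0,0],20]
    - [[0,0,0.8],[0,0,0],20]
    - [[0,0,0.7],[0,0,0],20]
    - [[0,0,0.5],[0,0,0],20]
    - [[0,0,0.3],[0,0,0],20]
    - [[0,0,0.2],[0,0,0],20]
    - [[0,0,0.1],[0,0,0],20]
    - [[0,0,0.1],[0,0,0],20]
    - [[0,0,0.1],[0,0,0],20]
    - [[0,0,0],[0,0,0],20]
    - [[0,0,0],[0,0,0],20]

```text
t: 22.65
tool_pos: [0.3922, 0.2964, 0.0716]
tcp_rot: [1.0, 0.0, 0.0, -0.0]
contact_force: [-0.5, 0.3, -1.6]
width: 0.0349
```

Emit:
jog_arm:
  moves:
    - [[0,0,0.1],[0,0,0],20]
    - [[0,0,0.1],[0,0,0],20]
    - [[0,0,0],[0,0,0],20]
    - [[0,0,0],[0,0,0],20]

```text
t: 22.98
tool_pos: [0.3925, 0.2964, 0.0705]
tcp_rot: [1.0, 0.0, 0.001, -0.0]
contact_force: [-1.3, -1.3, 8.7]
width: 0.035
```

Emit:
jog_arm:
  moves:
    - [[0,0,0],[0,0,0],45]
    - [[0,0,0],[0,0,0],60]
    - [[0,0,0],[0,0,0],80]
    - [[0,0,0],[0,0,0],100]
    - [[0,0,0],[0,0,0],100]
    - [[0,0,0],[0,0,0],100]
    - [[0,0,0],[0,0,0],100]
    - [[0,0,-1],[0,0,0],100]
    - [[0,0,-2],[0,0,0],100]
    - [[0,0,-3],[0,0,0],100]
    - [[0,0,-3],[0,0,0],100]
    - [[0,0,-3],[0,0,0],100]

```text
t: 23.98
tool_pos: [0.3916, 0.296, 0.1902]
tcp_rot: [1.0, 0.0, -0.001, 0.0]
contact_force: [0.9, 0.4, 0.8]
width: 0.0854
```

Emit:
jog_arm:
  moves:
    - [[0.97,2.6,0],[0,0,0],100]
    - [[0.97,2.6,0],[0,0,0],100]
    - [[0.97,2.6,0],[0,0,0],100]
    - [[0.97,2.6,0],[0,0,0],100]
    - [[0.97,2.6,0],[0,0,0],100]
    - [[0.97,2.6,0],[0,0,0],100]
    - [[0.97,2.6,0],[0,0,0],100]
    - [[0.97,2.6,0],[0,0,0],100]
    - [[0.97,2.6,0],[0,0,0],100]
    - [[0.97,2.6,0],[0,0,0],100]
    - [[0.97,2.6,0],[0,0,0],100]

```text
t: 24.9
tool_pos: [0.499, 0.0089, 0.1892]
tcp_rot: [1.0, -0.0, -0.0, -0.0]
contact_force: [0.0, 0.2, 0.2]
width: 0.0856
```

Emit:
jog_arm:
  moves:
    - [[-1.1,2.57,0],[0,0,0],100]
    - [[-1.1,2.57,0],[0,0,0],100]
    - [[-1.1,2.57,0],[0,0,0],100]
    - [[-1.1,2.57,0],[0,0,0],100]
    - [[-1.1,2.57,0],[0,0,0],100]
    - [[-1.1,2.57,0],[0,0,0],100]
    - [[-1.1,2.57,0],[0,0,0],100]
    - [[-1.1,2.57,0],[0,0,0],100]
    - [[-1.1,2.57,0],[0,0,0],100]
    - [[-1.1,2.57,0],[0,0,0],100]
    - [[-1.1,2.57,0],[0,0,0],100]
    - [[0,0,2],[0,0,0],100]
    - [[0,0,2],[0,0,0],100]
    - [[0,0,2],[0,0,0],100]
    - [[0,0,1],[0,0,0],100]
    - [[0,0,0],[0,0,0],100]
    - [[0,0,0],[0,0,0],100]
    - [[0,0,0],[0,0,0],100]

```text
t: 26.4
tool_pos: [0.3784, -0.2728, 0.1199]
tcp_rot: [1.0, 0.0, 0.0, 0.0]
contact_force: [-0.4, 0.5, 0.3]
width: 0.0856
```

```bash
python3 - <<'E'
from h import *
im,d=arm.read_camera("scene");cv2.imwrite("pics/b1.png",im[:,:,::-1]);blobs("scene",im,d)
E
```

```text
yellow [150, 144, 19, 14, 216] ztop 0.072 circ 575 -353 29 mid [ 0.5752 -0.3524] size [0.051 0.054]
yellow [371, 234, 17, 18, 255] ztop 0.103 circ 571 349 18 mid [0.5714 0.3496] size [0.034 0.032]
yellow [352, 252, 45, 35, 459] ztop 0.007 circ 572 350 53 mid [0.572  0.3502] size [0.1 0.1]
green [291, 222, 15, 17, 218] ztop 0.103 circ 642 182 18 mid [0.6411 0.181 ] size [0.033 0.032]
green [277, 241, 42, 32, 369] ztop 0.007 circ 642 181 53 mid [0.642  0.1809] size [0.102 0.1  ]
blue [243, 46, 32, 10, 62] ztop -0.444 circ -1124 -1290 127 mid [-1.1168 -1.2919] size [0.031 0.247]
blue [384, 185, 15, 16, 188] ztop 0.103 circ 392 298 19 mid [0.3935 0.2976] size [0.034 0.031]
blue [367, 204, 39, 28, 303] ztop 0.007 circ 394 294 55 mid [0.3954 0.2968] size [0.097 0.1  ]
red [217, 118, 12, 13, 132] ztop 0.095 circ 382 -271 20 mid [ 0.3803 -0.2725] size [0.034 0.031]
red [253, 181, 36, 26, 332] ztop 0.007 circ 488 -11 54 mid [ 0.4878 -0.0109] size [0.102 0.101]
red [314, 182, 20, 17, 283] ztop 0.072 circ 456 140 30 mid [0.4555 0.1394] size [0.052 0.051]
```

View pics/b1.png

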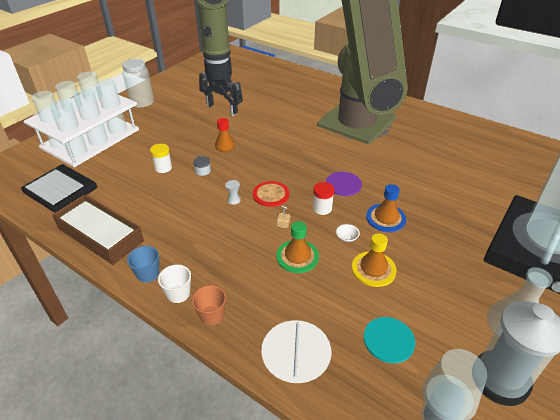

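Blue stands centred on its coaster at (389,207). The fingers straddle the red stopper (223,124). Grasp, lift and carry it.

Emit:
jog_arm:
  moves:
    - [[0.1,0,1.5],[0,0,0],100]
    - [[0,0,1.5],[0,0,0],100]
    - [[0,0,1.5],[0,0,0],100]
    - [[0,0,1.1],[0,0,0],100]
    - [[0,0,0],[0,0,0],100]
    - [[0,0,0],[0,0,0],60]
    - [[0,0,0],[0,0,0],50]
    - [[0,0,0],[0,0,0],40]
    - [[0,0,0],[0,0,0],20]
    - [[0,0,0],[0,0,0],20]
    - [[0,0,0],[0,0,0],20]
    - [[0,0,0],[0,0,0],20]
    - [[0,0,0],[0,0,0],20]
    - [[0,0,0],[0,0,0],20]
  grip_force: 50

```text
t: 27.62
tool_pos: [0.3796, -0.2731, 0.0643]
tcp_rot: [1.0, 0.0, 0.001, 0.001]
contact_force: [0.1, -0.1, 6.6]
width: 0.0349
```

Emit:
jog_arm:
  moves:
    - [[0,0,-1],[0,0,0],20]
    - [[0,0,-2],[0,0,0],20]
    - [[0,0,-2.5],[0,0,0],20]
    - [[0,0,-2.5],[0,0,0],20]
    - [[0,0,-2.5],[0,0,0],20]
    - [[0,0,-2],[0,0,0],20]
    - [[0,0,-1.5],[0,0,0],20]
    - [[0,0,0],[0,0,0],20]
    - [[0,0,0],[0,0,0],20]

```text
t: 28.37
tool_pos: [0.379, -0.2726, 0.2037]
tcp_rot: [1.0, 0.0, 0.001, 0.001]
contact_force: [-0.3, 1.1, -1.4]
width: 0.0346
```

Emit:
jog_arm:
  moves:
    - [[0.6,-1.4,0],[0,0,0],20]
    - [[0.9,-2.1,0],[0,0,0],20]
    - [[1,-2.4,0],[0,0,0],20]
    - [[1,-2.4,0],[0,0,0],20]
    - [[1,-2.4,0],[0,0,0],20]
    - [[1,-2.4,0],[0,0,0],20]
    - [[1,-2.4,0],[0,0,0],20]
    - [[1,-2.4,0],[0,0,0],20]
    - [[1,-2.4,0],[0,0,0],20]
    - [[1,-2.4,0],[0,0,0],20]
    - [[0.9,-2.1,0],[0,0,0],20]
    - [[0.5,-1.2,0],[0,0,0],20]
    - [[0,0,0],[0,0,0],20]
    - [[0,0,0],[0,0,0],20]
    - [[0,0,0],[0,0,0],20]

```text
t: 29.62
tool_pos: [0.4866, -0.0127, 0.202]
tcp_rot: [1.0, 0.0, -0.002, 0.0]
contact_force: [0.4, -0.9, -1.3]
width: 0.0348
```

Emit:
jog_arm:
  moves:
    - [[0.1,0,1],[0,0,0],20]
    - [[0,0,2],[0,0,0],20]
    - [[0,0,2],[0,0,0],20]
    - [[0,0,2],[0,0,0],20]
    - [[0,0,2],[0,0,0],20]
    - [[0,0,1.3],[0,0,0],20]
    - [[0,0,0.8],[0,0,0],20]
    - [[0,0,0.7],[0,0,0],20]
    - [[0,0,0.5],[0,0,0],20]
    - [[0,0,0.3],[0,0,0],20]
    - [[0,0,0.2],[0,0,0],20]
    - [[0,0,0.1],[0,0,0],20]
    - [[0,0,0.1],[0,0,0],20]
    - [[0,0,0.1],[0,0,0],20]
    - [[0,0,0],[0,0,0],20]
    - [[0,0,0],[0,0,0],20]

```text
t: 30.95
tool_pos: [0.489, -0.0124, 0.0725]
tcp_rot: [1.0, 0.0, 0.0, 0.0]
contact_force: [0.4, 1.1, -1.5]
width: 0.0351
```

Emit:
jog_arm:
  moves:
    - [[0,0,0.1],[0,0,0],20]
    - [[0,0,0.1],[0,0,0],20]
    - [[0,0,0],[0,0,0],20]
    - [[0,0,0],[0,0,0],20]

```text
t: 31.28
tool_pos: [0.4894, -0.0125, 0.0712]
tcp_rot: [1.0, 0.0, 0.001, 0.0]
contact_force: [-1.3, 0.1, 6.1]
width: 0.035
```

Contact; release, rise and move aside to look.

Emit:
jog_arm:
  moves:
    - [[0,0,0],[0,0,0],45]
    - [[0,0,0],[0,0,0],60]
    - [[0,0,0],[0,0,0],80]
    - [[0,0,0],[0,0,0],100]
    - [[0,0,0],[0,0,0],100]
    - [[0,0,0],[0,0,0],100]
    - [[0,0,0],[0,0,0],100]
    - [[0,0,-1],[0,0,0],100]
    - [[0,0,-2],[0,0,0],100]
    - [[0,0,-3],[0,0,0],100]
    - [[0,0,-3],[0,0,0],100]
    - [[0,0,-3],[0,0,0],100]

```text
t: 32.28
tool_pos: [0.4883, -0.0123, 0.1912]
tcp_rot: [1.0, 0.0, -0.001, -0.0]
contact_force: [1.0, -0.6, -0.4]
width: 0.0853
```

Emit:
jog_arm:
  moves:
    - [[0,2,-1],[0,0,0],100]
    - [[0,2.5,-1],[0,0,0],100]
    - [[0,2.5,0],[0,0,0],100]
    - [[0,2.5,0],[0,0,0],100]
    - [[0,2.5,0],[0,0,0],100]
    - [[0,2.5,0],[0,0,0],100]
    - [[0,2.5,0],[0,0,0],100]
    - [[0,2.5,0],[0,0,0],100]
    - [[0,2.5,0],[0,0,0],100]
    - [[0,2,0],[0,0,0],100]
    - [[0,0,0],[0,0,0],100]
    - [[0,0,0],[0,0,0],100]
    - [[0,0,0],[0,0,0],100]

```text
t: 33.37
tool_pos: [0.4884, -0.2517, 0.21]
tcp_rot: [1.0, -0.0, -0.0, -0.001]
contact_force: [0.1, -0.4, 0.3]
width: 0.0857
```

```bash
python3 - <<'E'
from h import *
im,d=arm.read_camera("scene");cv2.imwrite("pics/end.png",cv2.resize(im[120:320,140:440],None,fx=2.5,fy=2.5)[:,:,::-1]);blobs("scene",im,d)
im,d=arm.read_camera("top");print();blobs("top",im,d)
E
```

```text
yellow [150, 144, 19, 14, 215] ztop 0.072 circ 574 -353 30 mid [ 0.5749 -0.3515] size [0.051 0.052]
yellow [370, 234, 18, 18, 256] ztop 0.102 circ 571 349 18 mid [0.5711 0.349 ] size [0.034 0.033]
yellow [352, 252, 45, 35, 458] ztop 0.007 circ 570 350 54 mid [0.5719 0.3502] size [0.099 0.1  ]
green [291, 222, 15, 17, 218] ztop 0.103 circ 642 181 18 mid [0.6413 0.1806] size [0.034 0.033]
green [277, 241, 42, 32, 371] ztop 0.007 circ 641 181 54 mid [0.6417 0.1805] size [0.102 0.1  ]
blue [243, 46, 32, 10, 61] ztop -0.445 circ -1122 -1293 125 mid [-1.1201 -1.2937] size [0.035 0.246]
blue [384, 185, 15, 16, 188] ztop 0.103 circ 395 296 19 mid [0.3942 0.2973] size [0.033 0.032]
blue [367, 204, 39, 28, 302] ztop 0.007 circ 392 297 54 mid [0.3954 0.2966] size [0.096 0.1  ]
red [264, 162, 13, 15, 170] ztop 0.102 circ 490 -12 19 mid [ 0.4899 -0.0115] size [0.031 0.034]
red [253, 183, 36, 24, 282] ztop 0.007 circ 487 -12 55 mid [ 0.4881 -0.0112] size [0.101 0.102]
red [314, 182, 20, 17, 283] ztop 0.072 circ 455 138 29 mid [0.4572 0.1386] size [0.05  0.051]

yellow [433, 164, 23, 17, 212] ztop 0.074 circ 578 -354 27 mid [ 0.5841 -0.3524] size [0.033 0.046]
yellow [133, 166, 42, 41, 686] ztop 0.103 circ 571 347 18 mid [0.5707 0.3469] size [0.032 0.032]
green [203, 137, 40, 40, 578] ztop 0.104 circ 641 178 18 mid [0.6414 0.1775] size [0.033 0.03 ]
blue [155, 237, 42, 42, 675] ztop 0.103 circ 393 295 17 mid [0.3939 0.2951] size [0.031 0.033]
red [280, 196, 43, 42, 539] ztop 0.009 circ 488 -14 52 mid [ 0.4884 -0.0135] size [0.101 0.099]
red [296, 205, 17, 16, 202] ztop 0.105 circ 489 -14 18 mid [ 0.4892 -0.0137] size [0.034 0.032]
red [227, 218, 24, 23, 428] ztop 0.074 circ 457 136 27 mid [0.457  0.1356] size [0.051 0.051]
```

View pics/end.png

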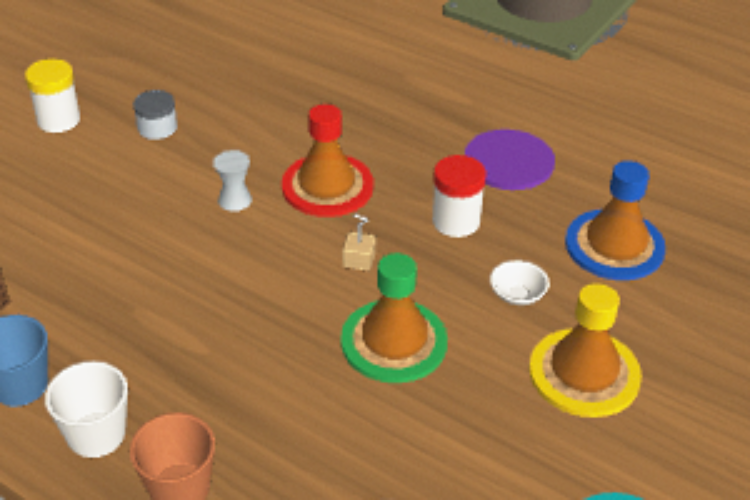

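All four flasks stand upright and centred: red (327,155), blue (620,215), green (396,310) and yellow (588,340) in the crop. Both jars are where they were. Handing in.

```bash
python3 -c "
from bench import arm
print(arm.close_job())"
```

```text
the job is handed in; nothing more can be done
None
```

I stood the four flasks on their own coasters in the order yellow, green, blue, red, and handed the job in at about 33.5 s of the 112 s allowed. Each was lifted by its stopper and lowered until light contact (about 5 to 9 N) before release.

In the last check, both cameras put each stopper within about 2 mm of its coaster's centre. The one exception was no better than the calibration: the top camera had the yellow stopper about 3 mm in y from where the scene camera saw the same coaster. Stopper tops read 0.102 to 0.105 m, as expected for a flask standing upright on a coaster.

The red jar had not moved, and neither had the yellow jar as the scene camera saw it. The top camera's view of the yellow lid was partly blocked by the arm, so its 0.584 m reading for it (0.575 m before) doesn't count. The purple and turquoise discs were not touched, and the arm ended clear of everything. No checks failed.

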